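# Find the filled battery pack by weight and hold it over the tag reader

### The arm

A 6-joint arm with a two-finger parallel gripper is mounted at the origin on a cart in front of the work surface, level with it; the furniture and walls round the work are solid. World frame = base frame: x ahead of the robot, y to its left, z up, the work surface at z = 0. Lengths are in m, angles in rad, forces in N, time in s.
With the tool pointing down it reaches from about 0.35 to 0.875 m from the base axis. Payload 15.5 kg.
Tool frame: the origin (TCP) lies at the very end of the fingers, on their centre line; the grasp point (between the pads) lies 19 mm behind it; z points along the fingers, y is the line along which they close (so a half turn about z gives the same grasp; the last joint's range is limited). The gripper opens to 85 mm and grips with 20 to 120 N. Pads are 22 mm wide; open, the fingers measure 114 mm over their backs; the gripper's body (76 mm by 85 mm) begins 54 mm behind the grasp point. The pads swing forward as they close: fully open they stand 13 mm farther back than shut.
Start: joints at [1.202, 0.494, 1.345, -0, 1.302, -0.096], TCP at [0.168, 0.602, 0.231] pointing down, gripper open.
Joint ranges: [-2.91, 2.91], [-0.82, 2.16], [0.22, 2.67], [-1.22, 4.37], [0.12, 2.79], [-3.08, 3.08]. Speed limits (rad/s): [1.89, 1.89, 2.57, 3.01, 3.01, 3.01].

### API

Orientations are given as a rotation vector (axis times angle).
In Python, from rig import robot, eyes gives the robot as it stands.
- The arm moves only by the shell command python3 -m crank 'ROWS' [OPENING] [FORCE]. ROWS is JSON, a list of rows, each a list of 2 entries, a list of its own where there are three numbers: the shift along the tool's x, y, z in m, then the turn about the tool's z in degrees. In form: [[[dx, dy, dz], spin], ...]. A call has 1 to 20 rows; each row is the pose to reach, as a shift and turn from the pose commanded when the call began, along the tool's axes at that moment; what a row does not reach only later rows make up. A row lasts 1/8 s, in which the tool goes at most 62.5 mm and 10.7 degrees, less where a joint would pass 70% of its speed; a pose out of reach is approached as far as the arm can. A call with a gripper value outside its range is refused whole. OPENING is the closure, from 0 (fully open) to 1 (shut), set as the call begins (- or left out, the last holds). The fingers move at their own pace and stop on an object; FORCE is the grip in N (left out, the last holds). Time passes only in rows, so rows that repeat a pose let the fingers close. It gives the time, the measured TCP pose, the force, the opening and the grip force at its end, in the units of the state.
- robot.read_state(): the state, without advancing time (a new reading comes with each control period).
- eyes.snapshot(name): name is "scene" or "top"; returns a dict with "img" (420x560x3 uint8, red, green, blue), "fx", "fy", "cx", "cy" (pixels), "k1" (the pictures are not rectified: a ray, as slopes to the right and down, at radius r is drawn at 1 + k1 r^2 times it, then the intrinsics apply), "R" (3x3) and "t" (3): a world point X has camera coordinates R X + t. Camera axes: x right, y down, z forward; pixel columns grow to the right and rows downward; lengths in m; the calibration is good to about 2 mm. A picture is of the moment at which its call begins. There is no depth.
- robot.close_job(): hands the job in; it is judged then, once.
The state is a dict: "time": time; "joint_positions": joint angles; "dq": joint speeds; "joint_efforts": joint torques, N m; "ee_pos": TCP position; "tool_rot": TCP orientation; "ft_force": force on the tool from outside, world axes, zero at the start; "wrist_torque": the same for the moment, N m; "grip_width": opening from 0.0 (shut) to 1.0 (fully open); "gripper_force": force on a finger pad.
Only numpy, scipy, OpenCV 4.12 (cv2) and the standard library are available. Lean on these libraries where they do the work, as an engineer would, in place of code of your own. Each camera call takes 0.05 s, during which the arm holds its last target. There are 200 camera calls.

### The job

Two battery packs in the tray look alike, but only one is filled with cells: lift each in turn clear of the tray to feel which is heavier, and leave the lighter one standing upright in the tray. Present the heavier one to the tag reader: hold it upright, still, about 5 cm above the middle of the reader pad, and finish while still holding it there. Do not knock over a pack or push the other things on the bench about.

Things in the scene. Friction and masses are not known exactly. Their poses are not given: they have to be found in the camera images.
- pack_a: battery pack, rigid yellow case, black cap and foot, 40 (its x) x 56 (its y) x 70 mm tall. Origin: centre of the underside, z up through the cap. Grip across its 40 mm faces, about 50 mm above its foot. Both packs look alike; either may be the one filled with cells (0.47 to 0.57 kg), the other is nearly empty (0.17 to 0.19 kg), and each may stand on either side of the tray
- pack_b: battery pack, rigid yellow case, black cap and foot, 40 (its x) x 56 (its y) x 70 mm tall. Origin: centre of the underside, z up through the cap. Grip across its 40 mm faces, about 50 mm above its foot. Looks just like pack_a; whichever of the two is filled weighs 0.47 to 0.57 kg, the other 0.17 to 0.19 kg
- tray: fixed open grey tray, 136 mm (its x) by 208 mm (its y), floor 4 mm thick, rim 10 mm high over the bench and 4 mm thick. Origin: centre of its underside on the bench. The packs start on its floor about 56 mm to either side of the middle along its y, turned by up to 0.2 rad from the tray; two dark patches on the floor mark these places
- reader: fixed tag reader, flat white pad with black top and a blue ring in the middle, 104 x 104 x 16 mm. Origin: centre of its underside on the bench; its top is 16 mm higher
- relay_2: loose small blue relay, 26 x 30 x 19 mm, lying in the tray between the packs; leave alone. Origin: centre of its underside
- loupe: loose black eye loupe, 37 mm across, 30 mm high, behind the reader; leave alone. Origin: centre of its underside
- terminal_block: loose green terminal block, 53 x 66 x 21 mm, behind the reader; leave alone. Origin: centre of its underside
- croc_red: loose red crocodile clip, 51 x 16 x 8 mm, in front of the reader; leave alone. Origin: centre of its underside
- screwdriver_a: loose red screwdriver, 77 x 188 x 29 mm, at the left of the bench; leave alone. Origin: centre of its underside
Not all that is in view belongs to the job. What is shaped like the pack_a but blue or green is not meant.

How it is judged:
On the way, in this order (a step that is already met when the one before it is completed fails the run):
1. the lighter pack is lifted clear of the tray in the fingers, at least 20 mm off its floor (((contact force between pack_b_floor and anything else below 2.2 N and z of pack_b in the frame of tray above 0.024 m and contact force between the fingers and pack_b above 1 N and angle between pack_b's own z axis and vertical below 0.3 rad) or (contact force between pack_a_floor and anything else below 2.2 N and z of pack_a in the frame of tray above 0.024 m and contact force between the fingers and pack_a above 1 N and angle between pack_a's own z axis and vertical below 0.3 rad))), for 0.3 s.
2. the lighter pack stands upright in the tray again, let go (((contact force between pack_b_floor and anything else below 2.2 N and x of pack_b in the frame of tray between -0.05 and 0.05 m and y of pack_b in the frame of tray between -0.082 and 0.082 m and z of pack_b in the frame of tray below 0.01 m and angle between pack_b's own z axis and vertical below 0.12 rad and contact force between the fingers and pack_b below 0.1 N and linear speed of pack_b below 0.03 m/s and contact force between pack_a_floor and anything else above 2.2 N) or (contact force between pack_a_floor and anything else below 2.2 N and x of pack_a in the frame of tray between -0.05 and 0.05 m and y of pack_a in the frame of tray between -0.082 and 0.082 m and z of pack_a in the frame of tray below 0.01 m and angle between pack_a's own z axis and vertical below 0.12 rad and contact force between the fingers and pack_a below 0.1 N and linear speed of pack_a below 0.03 m/s and contact force between pack_b_floor and anything else above 2.2 N))), for 0.2 s.
At the end, for the whole second after the job is handed in: The heavier pack (contents over 2.2 N on its hidden inner floor, pack_x_floor) is held still in the fingers, upright within 0.2 rad, underside 25 to 85 mm over the reader's top, centre within 35 mm of the reader's; the lighter stands upright on the tray floor, let go (((contact force between pack_a_floor and anything else above 2.2 N and contact force between pack_b_floor and anything else below 2.2 N and z of pack_a in the frame of tray above 0.024 m and contact force between the fingers and pack_a above 1 N and angle between pack_a's own z axis and vertical below 0.3 rad and horizontal distance between pack_a and reader below 0.035 m and z of pack_a in the frame of reader between 0.041 and 0.101 m and angle between pack_a's own z axis and vertical below 0.2 rad and linear speed of each of pack_a, pack_b below 0.03 m/s and contact force between pack_a and reader below 0.1 N and x of pack_b in the frame of tray between -0.05 and 0.05 m and y of pack_b in the frame of tray between -0.082 and 0.082 m and z of pack_b in the frame of tray below 0.01 m and angle between pack_b's own z axis and vertical below 0.12 rad and contact force between the fingers and pack_b below 0.1 N) or (contact force between pack_b_floor and anything else above 2.2 N and contact force between pack_a_floor and anything else below 2.2 N and z of pack_b in the frame of tray above 0.024 m and contact force between the fingers and pack_b above 1 N and angle between pack_b's own z axis and vertical below 0.3 rad and horizontal distance between pack_b and reader below 0.035 m and z of pack_b in the frame of reader between 0.041 and 0.101 m and angle between pack_b's own z axis and vertical below 0.2 rad and linear speed of each of pack_b, pack_a below 0.03 m/s and contact force between pack_b and reader below 0.1 N and x of pack_a in the frame of tray between -0.05 and 0.05 m and y of pack_a in the frame of tray between -0.082 and 0.082 m and z of pack_a in the frame of tray below 0.01 m and angle between pack_a's own z axis and vertical below 0.12 rad and contact force between the fingers and pack_a below 0.1 N))); the arm keeps its last pose, push and grip.
It fails at once if a pack is tipped over (angle between any of pack_a, pack_b's own z axis and vertical above 0.6 rad).
It fails at once if a bystander is pushed more than 30 mm (distance of any of relay_2, loupe, terminal_block, croc_red, screwdriver_a from where it was at the start of the episode above 0.03 m).
It also fails if it takes over 61 s, if anything falls off the work surface, if the arm or the gripper's body presses on something with over 40 N, if the wrist force passes 120 N, or if a joint passes its speed limit or range.

## Working session

There is one attempt and no reset: what is moved stays moved. The work goes in short steps, Python scripts to look and compute and a shell command to move; the robot and the scene stay as the last step left them, time stands still between calls to the robot, and variables do not carry over. Pictures are saved under pics/ and viewed, at most 10 in all, crops included, and the job is handed in when it is done.

```bash
mkdir -p pics; ls
python3 - <<'E'
from rig import robot, eyes
import cv2
print(robot.read_state())
for n in("scene","top"):
    s=eyes.snapshot(n); cv2.imwrite(f"pics/{n}0.png",s["img"][:,:,::-1]); print({k:v for k,v in s.items() if k!="img"})
E
```

```text
pics
{'time': 0.0, 'joint_positions': array([ 1.20249023e+00,  4.94174235e-01,  1.34611424e+00,  1.18226931e-05,
        1.30247508e+00, -9.54692193e-02]), 'dq': array([ 7.91964569e-04,  6.26112956e-04,  9.36803942e-04,  9.49960449e-04,
       -1.10004129e-03, -1.91643321e-05]), 'joint_efforts': array([-4.65151493e-05, -8.82151651e+01, -3.83850396e+01, -2.01247684e-05,
        9.92382062e-03,  4.86645911e-05]), 'ee_pos': array([0.16826639, 0.6015683 , 0.23071153]), 'tool_rot': array([-4.27209829e-01, -3.11212670e+00,  1.78574152e-03]), 'ft_force': array([-0.27481204,  0.44433798, -0.15849415]), 'wrist_torque': array([ 0.03994837,  0.04357327, -0.06275437]), 'gripper_force': 0.0, 'grip_width': 0.9998423300429148}
{'fx': 384.81675942070984, 'fy': 384.81675942070984, 'cx': 279.9036263134053, 'cy': 212.00994385254023, 'k1': -0.09094301159232475, 'R': array([[ 0.67959895, -0.7332982 , -0.02046996],
       [-0.52282835, -0.46459078, -0.71470688],
       [ 0.51458311,  0.49641632, -0.69912449]]), 't': array([-0.36813218,  0.27454363,  0.69303776])}
{'fx': 523.9617552648019, 'fy': 523.9617552648019, 'cx': 277.3229284551763, 'cy': 216.1199745350176, 'k1': 0.01375708693060766, 'R': array([[ 0.00329064, -0.99998351, -0.00470749],
       [-0.97696663, -0.00221039, -0.21338068],
       [ 0.21336675,  0.00530122, -0.97695779]]), 't': array([-0.0422742 ,  0.50435774,  1.02547224])}
```

View pics/scene0.png

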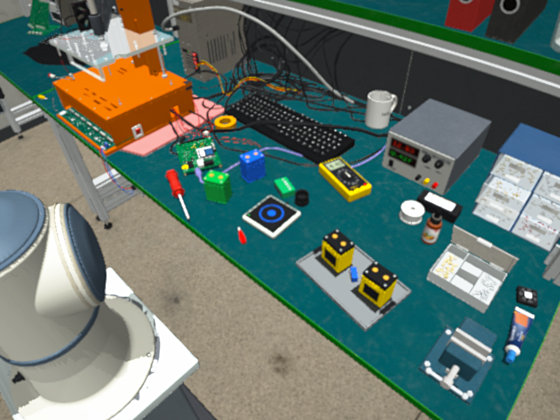

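View pics/top0.png

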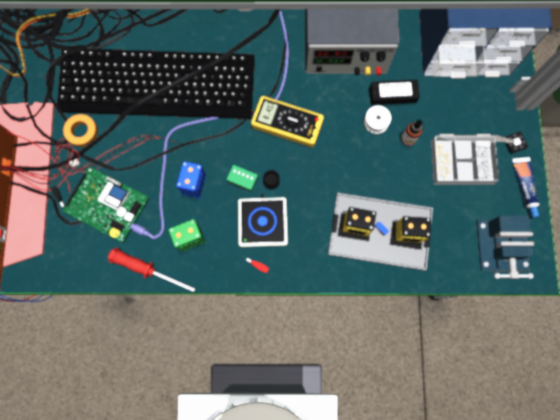

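The scene view shows the tray with two yellow/black packs at about (338,250) and (377,285), and the reader at (271,214). In the top view the packs are at (360,222) and (414,230), the relay at (382,228), the reader at (262,221), and the decoys (blue and green) at (190,178) and (186,234).

```bash
cat > h.py <<'E'
import numpy as np, cv2
from rig import robot, eyes
def ray(s,px,z):
    "pixels (N,2) -> world points on plane z"
    px=np.atleast_2d(np.float64(px))
    d=(px-[s["cx"],s["cy"]])/[s["fx"],s["fy"]]; u=d.copy()
    for _ in range(20): u=d/(1+s["k1"]*(u**2).sum(1,keepdims=True))
    w=np.c_[u,np.ones(len(u))]@s["R"]; c=-s["R"].T@s["t"]
    return c+w*((z-c[2])/w[:,2])[:,None]
def crop(s,x0,y0,x1,y1,k,name):
    cv2.imwrite(name,cv2.resize(s["img"][y0:y1,x0:x1,::-1],None,fx=k,fy=k,interpolation=cv2.INTER_CUBIC))
E
python3 - <<'E'
from h import *
s=eyes.snapshot("top"); crop(s,325,185,445,275,6,"pics/c1.png")
for n in("top","scene"):
    s=eyes.snapshot(n); hsv=cv2.cvtColor(s["img"],cv2.COLOR_RGB2HSV)
    m=cv2.inRange(hsv,(100,150,90),(125,255,255)) 
    N,_,st,c=cv2.connectedComponentsWithStats(m)
    for i in range(1,N):
        if st[i,4]>20: print(n,st[i],ray(s,[st[i,0]+st[i,2]/2-.5,st[i,1]+st[i,3]/2-.5],.016)[0])
E
```

```text
top [175 160  32  39 736] [0.59487204 0.14802397 0.016     ]
top [111 187  14  12 106] [0.5642234  0.30430527 0.016     ]
top [531 196   8   5  28] [ 0.55377754 -0.59083634  0.016     ]
top [248 207  29  29 282] [ 0.50212435 -0.00803371  0.016     ]
top [530 208  10  10  75] [ 0.52196456 -0.58763707  0.016     ]
top [257 216  11  10  90] [ 0.50321331 -0.00802333  0.016     ]
top [376 223  11  11  53] [ 0.4875396  -0.26075826  0.016     ]
scene [205 149   9   6  38] [0.56903229 0.3099984  0.016     ]
scene [239 149  27  34 678] [0.60548894 0.16521727 0.016     ]
scene [510 153  14   7  22] [ 1.15656548 -0.38034615  0.016     ]
scene [258 204  27  19 216] [ 0.50386462 -0.00589834  0.016     ]
scene [267 209  10   8  62] [ 0.50593433 -0.0056068   0.016     ]
scene [350 267   8  15  78] [ 0.48702254 -0.26164236  0.016     ]
scene [524 319   9  15  32] [ 0.6079071  -0.58939463  0.016     ]
scene [512 337  11  11  48] [ 0.56027178 -0.58447874  0.016     ]
scene [505 350  11  13  98] [ 0.52422127 -0.58447733  0.016     ]
```

View pics/c1.png

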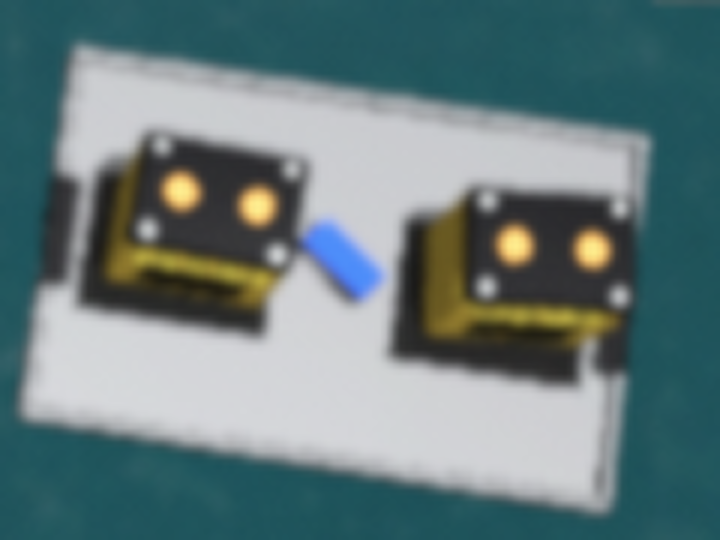

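The crop shows both caps with four white corner rivets each: left pack at crop (162,146),(292,170),(277,255),(147,230), right pack at (487,201),(620,208),(619,296),(486,288). The relay sits between them.

Run:
```python
from h import *
from scipy.spatial.transform import Rotation as Ro
s=eyes.snapshot("top"); st=robot.read_state()
R=Ro.from_rotvec(st["tool_rot"]).as_matrix(); p=st["ee_pos"]; print(R.round(3),p)
for n,c in dict(L=[(162,146),(292,170),(277,255),(147,230)],R=[(487,201),(620,208),(619,296),(486,288)]).items():
    q=ray(s,(np.array(c)+.5)/6-.5+[325,185],.074)
    v=(q[0]-q[1]+q[3]-q[2])/2   # pack y axis, towards +world y
    a=np.arctan2(v[1],v[0])-np.pi/2; x=np.array([np.cos(a),np.sin(a)])
    print(n,q.mean(0),"yaw deg",np.degrees(a),np.linalg.norm(q[0]-q[1]),np.linalg.norm(q[1]-q[2]))
    ty=R[:2,1]; e=(np.degrees(a-np.arctan2(ty[1],ty[0]))+90)%180-90
    print(" world turn ccw",e," tool spin",-e," tool shift at z=.035",R.T@(np.r_[q.mean(0)[:2],.035]-p))
```

```text
[[-0.963  0.269 -0.   ]
 [ 0.269  0.963 -0.   ]
 [ 0.    -0.    -1.   ]] [0.16834722 0.6017994  0.23109116]
L [ 0.49681013 -0.21022516  0.074     ] yaw deg -10.8618985543712 0.04430635179095428 0.029830267705956
 world turn ccw -85.23158873295145  tool spin 85.23158873295145  tool shift at z=.035 [-0.53510682 -0.69342194  0.19634205]
R [ 0.48062118 -0.32123638  0.074     ] yaw deg -3.166977246742928 0.04447008189676463 0.030099864436751472
 world turn ccw -77.53666742532319  tool spin 77.53666742532319  tool shift at z=.035 [-0.5494262  -0.80468976  0.19638493]
```

```bash
python3 -m crank '[[[-0.07,-0.09,0],5],[[-0.14,-0.18,0],10],[[-0.21,-0.27,0],20],[[-0.28,-0.36,0],30],[[-0.34,-0.44,0],40],[[-0.40,-0.52,0],50],[[-0.46,-0.60,0],60],[[-0.50,-0.65,0],70],[[-0.52,-0.68,0.03],80],[[-0.535,-0.693,0.06],85],[[-0.535,-0.693,0.07],85],[[-0.535,-0.693,0.07],85],[[-0.535,-0.693,0.07],85],[[-0.535,-0.693,0.07],85],[[-0.535,-0.693,0.07],85],[[-0.535,-0.693,0.07],85],[[-0.535,-0.693,0.07],85]]' 0 40
python3 - <<'E'
from h import *
from scipy.spatial.transform import Rotation as Ro
st=robot.read_state();R=Ro.from_rotvec(st["tool_rot"]).as_matrix();print(st["joint_positions"],R.round(3))
a=np.degrees(np.arctan2(R[1,1],R[0,1]));print("y-axis yaw",a,"shift",R.T@(np.r_[.4968,-.2102,.035]-st["ee_pos"]))
s=eyes.snapshot("scene"); crop(s,260,170,460,320,4,"pics/c2.png")
E
```

```text
time: 2.42
ee_pos: [0.4965, -0.2084, 0.1616]
tool_rot: [-2.417, -2.007, -0.0]
ft_force: [0.2, 0.5, 0.9]
grip_width: 1.001
gripper_force: 0.0
[-5.08459593e-01  4.55782896e-01  1.64334326e+00  1.38763811e-04
  1.04276242e+00 -3.23906316e-01] [[ 0.184  0.983 -0.   ]
 [ 0.983 -0.184  0.   ]
 [ 0.    -0.    -1.   ]]
y-axis yaw -10.57812923531026 shift [-0.00170694  0.00066745  0.12657902]
```

View pics/c2.png

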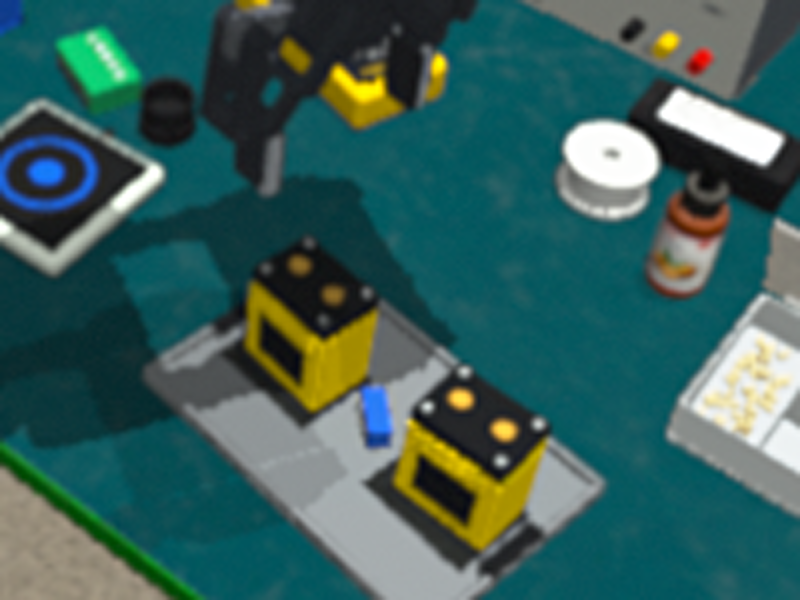

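The scene crop shows the open fingers hovering above the left pack; both packs and the relay are undisturbed. Descending, then gripping.

```bash
python3 - <<'E'
from h import *
s=eyes.snapshot("scene")
for c in((316,281),(483,415.75)): print(ray(s,(np.array(c)+.5)/4-.5+[260,170],.074))
E
python3 -m crank '[[[-0.002,0.001,0.03],0],[[-0.002,0.001,0.06],0],[[-0.002,0.001,0.09],0],[[-0.002,0.001,0.11],0],[[-0.002,0.001,0.128],0],[[-0.002,0.001,0.128],0],[[-0.002,0.001,0.128],0]]' 0 40
python3 -m crank '[[[0,0,0],0],[[0,0,0],0],[[0,0,0],0],[[0,0,0],0],[[0,0,0],0],[[0,0,0],0],[[0,0,0],0],[[0,0,0],0]]' 1 40
```

```text
[[ 0.49840957 -0.20795036  0.074     ]]
[[ 0.48235726 -0.31955952  0.074     ]]
time: 3.4
ee_pos: [0.4979, -0.2116, 0.0341]
tool_rot: [2.416, 2.006, 0.0]
ft_force: [-0.2, -0.8, 0.0]
grip_width: 1.0
gripper_force: 0.0
time: 4.4
ee_pos: [0.4976, -0.2119, 0.0338]
tool_rot: [2.417, 2.006, 0.0]
ft_force: [-1.6, 1.0, 7.2]
grip_width: 0.472
gripper_force: 39.4
```

```bash
python3 -m crank '[[[0,0,-0.008],0],[[0,0,-0.018],0],[[0,0,-0.03],0],[[0,0,-0.042],0],[[0,0,-0.05],0],[[0,0,-0.05],0],[[0,0,-0.05],0],[[0,0,-0.05],0],[[0,0,-0.05],0],[[0,0,-0.05],0],[[0,0,-0.05],0],[[0,0,-0.05],0]]' 1 40
python3 - <<'E'
from h import *
for i in range(4): eyes.snapshot("top"); print(robot.read_state()["ft_force"])
E
```

```text
time: 5.9
ee_pos: [0.4975, -0.2118, 0.0833]
tool_rot: [2.418, 2.006, 0.0]
ft_force: [0.2, -0.1, -2.6]
grip_width: 0.469
gripper_force: 40.7
[ 0.71630518  0.02135776 -0.76456661]
[ 0.28037053  0.3182006  -1.80447388]
[-0.74662313 -0.60753159 -3.03696426]
[ 0.07376284 -1.13099921 -2.69346244]
```

About 2 N: this is the light one. Set it back down and release it.

```bash
python3 -m crank '[[[0,0,0.012],0],[[0,0,0.024],0],[[0,0,0.035],0],[[0,0,0.043],0],[[0,0,0.047],0],[[0,0,0.0495],0],[[0,0,0.0495],0],[[0,0,0.0495],0]]' 1 40
python3 -m crank '[[[0,0,0],0],[[0,0,0],0],[[0,0,0],0],[[0,0,0],0],[[0,0,0],0],[[0,0,0],0],[[0,0,0],0],[[0,0,0],0]]' 0 40
python3 -m crank '[[[0,0,-0.02],0],[[0,0,-0.04],0],[[0,0,-0.07],0],[[0,0,-0.10],0],[[0,0,-0.13],0],[[0,0,-0.13],0],[[0,0,-0.13],0],[[0,0,-0.13],0]]' 0 40
python3 - <<'E'
from h import *
from scipy.spatial.transform import Rotation as Ro
st=robot.read_state();R=Ro.from_rotvec(st["tool_rot"]).as_matrix()
a=np.degrees(np.arctan2(R[1,1],R[0,1]));print("y yaw",a,"spin",a+3.2,"shift",R.T@(np.r_[.4815,-.3205,.034]-st["ee_pos"]))
s=eyes.snapshot("scene"); crop(s,260,170,460,320,4,"pics/c3.png")
E
```

```text
time: 7.1
ee_pos: [0.4977, -0.2119, 0.034]
tool_rot: [2.417, 2.006, 0.0]
ft_force: [-0.9, 1.0, -1.3]
grip_width: 0.47
gripper_force: 40.6
time: 8.1
ee_pos: [0.4975, -0.2118, 0.0338]
tool_rot: [2.418, 2.006, -0.0]
ft_force: [0.4, -0.2, -0.0]
grip_width: 1.001
gripper_force: 0.0
time: 9.1
ee_pos: [0.4971, -0.2115, 0.1629]
tool_rot: [-2.417, -2.005, 0.001]
ft_force: [0.6, -0.1, 0.6]
grip_width: 0.998
gripper_force: 0.0
y yaw -10.628476148829945 spin -7.428476148829945 shift [-0.11002664  0.00499734  0.12885055]
```

View pics/c3.png

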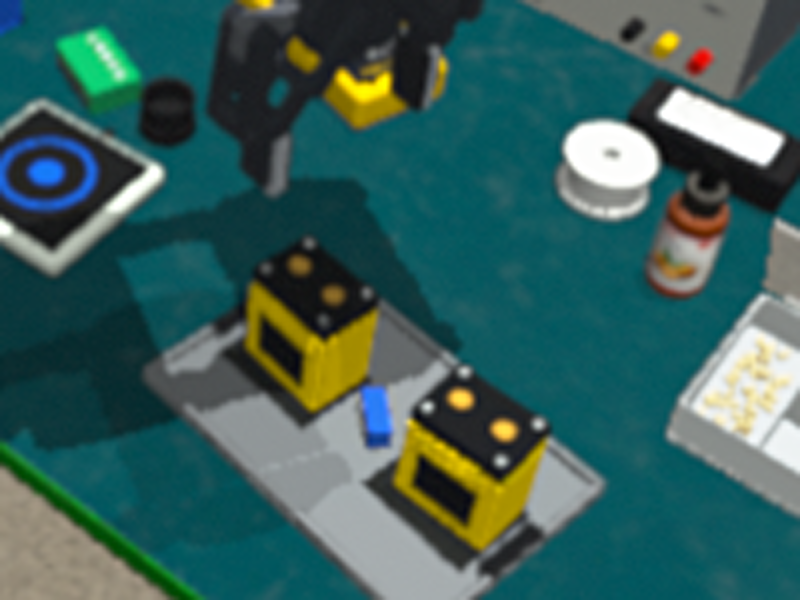

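The light pack is standing upright back in its place (crop (312,325)), and the other is untouched at (475,460). On to the right pack.

```bash
python3 -m crank '[[[-0.04,0.002,0],-3],[[-0.08,0.004,0],-6],[[-0.11,0.005,0],-7.4],[[-0.11,0.005,0],-7.4],[[-0.11,0.005,0.03],-7.4],[[-0.11,0.005,0.06],-7.4],[[-0.11,0.005,0.09],-7.4],[[-0.11,0.005,0.115],-7.4],[[-0.11,0.005,0.129],-7.4],[[-0.11,0.005,0.129],-7.4],[[-0.11,0.005,0.129],-7.4]]' 0 60
python3 -m crank '[[[0,0,0],0],[[0,0,0],0],[[0,0,0],0],[[0,0,0],0],[[0,0,0],0],[[0,0,0],0],[[0,0,0],0],[[0,0,0],0]]' 1 60
python3 -m crank '[[[0,0,-0.008],0],[[0,0,-0.018],0],[[0,0,-0.03],0],[[0,0,-0.042],0],[[0,0,-0.06],0],[[0,0,-0.08],0],[[0,0,-0.1],0],[[0,0,-0.11],0],[[0,0,-0.11],0],[[0,0,-0.11],0],[[0,0,-0.11],0],[[0,0,-0.11],0]]' 1 60
python3 - <<'E'
from h import *
from scipy.spatial.transform import Rotation as Ro
f=[]
for i in range(4): s=eyes.snapshot("scene"); f.append(robot.read_state()["ft_force"])
print(np.mean(f,0))
st=robot.read_state();R=Ro.from_rotvec(st["tool_rot"]).as_matrix()
# reader target: mean of both views; TCP z = underside .066 + .030
print("shift",R.T@(np.r_[.504,-.007,.096]-st["ee_pos"]), st["ee_pos"])
E
```

```text
time: 10.52
ee_pos: [0.4825, -0.3209, 0.0356]
tool_rot: [2.282, 2.157, 0.0]
ft_force: [0.3, 0.5, 0.3]
grip_width: 1.001
gripper_force: 0.0
time: 11.52
ee_pos: [0.4822, -0.321, 0.0353]
tool_rot: [2.283, 2.158, 0.0]
ft_force: [-2.2, 0.4, 6.2]
grip_width: 0.467
gripper_force: 59.7
time: 13.02
ee_pos: [0.482, -0.3207, 0.1443]
tool_rot: [-2.283, -2.157, 0.0]
ft_force: [-1.0, 1.0, -6.0]
grip_width: 0.461
gripper_force: 61.6
[-0.40271347  0.04198866 -5.52637678]
shift [0.31452638 0.00419586 0.0486754 ] [ 0.4821095  -0.32079579  0.14464931]
```

About 5.5 N: the heavy one. Carry it over to the reader (underside at 0.113, clearing the 0.074 pack top).

```bash
python3 -m crank '[[[0.01,0,0],0],[[0.03,0,0],0],[[0.06,0.001,0],0],[[0.095,0.001,0],0],[[0.13,0.002,0],0],[[0.165,0.002,0],0],[[0.20,0.003,0],0],[[0.235,0.004,0],0],[[0.265,0.004,0],0],[[0.29,0.004,0],0],[[0.307,0.004,0.005],0],[[0.3145,0.004,0.015],0],[[0.3145,0.004,0.028],0],[[0.3145,0.004,0.04],0],[[0.3145,0.004,0.048],0],[[0.3145,0.004,0.049],0],[[0.3145,0.004,0.049],0],[[0.3145,0.004,0.049],0],[[0.3145,0.004,0.049],0],[[0.3145,0.004,0.049],0]]' 1 60
python3 - <<'E'
from h import *
s=eyes.snapshot("scene"); crop(s,200,130,440,310,3,"pics/c4.png")
E
```

```text
time: 15.72
ee_pos: [0.504, -0.007, 0.0959]
tool_rot: [2.283, 2.158, 0.0]
ft_force: [0.6, -0.6, -5.1]
grip_width: 0.466
gripper_force: 61.7
```

View pics/c4.png

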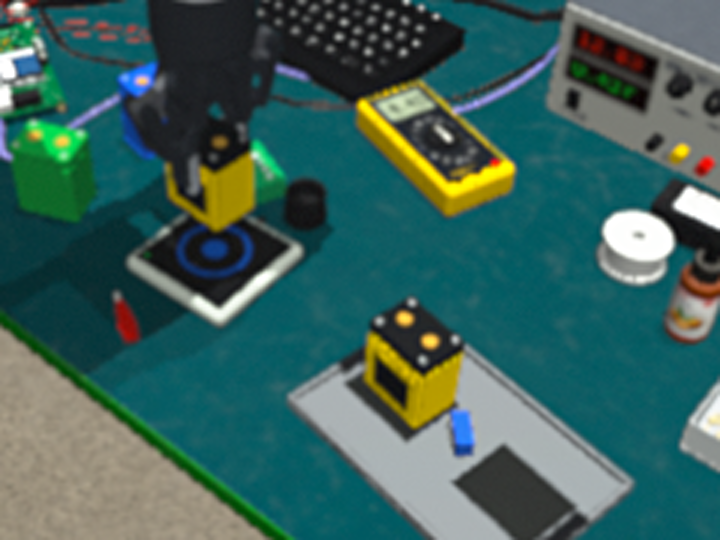

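The heavy pack is held upright over the reader ring (crop (215,190)). The light pack stands in the tray at (412,365), and nothing else has moved.

```bash
python3 -c "
from rig import robot
print(robot.close_job())"
```

```text
the job is handed in; nothing more can be done
None
```

The job is handed in: the heavier pack (right side, about 5.5 N at the wrist) is held upright about 5 cm over the middle of the reader pad, and the lighter one (left side, about 2 N) stands upright in the tray, let go; the verdict was not shown.

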